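Unbolt and open the yellow ingredient bin

TASK

Two ingredient bins with sliding lids stand on the kitchen counter, each lid held shut by a bolt with a red knob. On the bin with the yellow lid, draw the bolt fully back, then slide the lid fully open, and leave both that way so the cook can reach the dough balls. Leave the bolt of the blue-lidded bin alone.

Things in the scene. Friction and masses are not known exactly. Their poses are not given: they have to be found in the camera images.
- bin: White bin with the YELLOW lid, fixed: 260 (x) by 120 (y) by 60 mm high, origin at the centre of its underside. Its +x is the way the lid opens (away from the robot), +y the way the bolt is drawn (robot's left), turned up to 20 deg. Rails along the lid are 72 mm high. Bolt bracket: y = 60 to 152 mm, x = 12 +-22 mm, top at z = 60. A 122 mm tall jar stands beyond the bins, 0.83 m ahead of the robot.
- bolt (a joint): Its bolt, m drawn along bin +y: 0 = in, 0.032 = fully back (stop); starts at 0 to 0.006; about 2 N friction, stays put. A dark bar (top z = 70 mm) whose tongue blocks the lid's edge until drawn 22 mm, with a red upright knob, 30 mm along x, 14 along y, z up to 102 mm; knob centre in the bin's frame: x = 12 mm, y = 96 mm + joint value.
- lid (a joint): Its yellow lid, m opened along bin +x: 0 = shut, 0.090 = fully open (stop); starts at 0 to 0.004; about 2 N friction, stays put. A plate 128 by 104 by 6 mm, top at z = 67 mm in the bin's frame, with an upright yellow grip across its middle, 14 mm along x, 60 along y, z up to 101 mm; grip centre in the bin's frame: x = -64 mm + joint value, y = 0.
- blue_bolt: The bolt, with a red knob, of the other bin, which is just the same but for its BLUE lid; not to be used. Origin under the knob's centre, 61 mm above the counter; axes as its bin's. The two bins stand side by side and may be swapped.

How it is judged:
On the way, in this order (a step that is already met when the one before it is completed fails the run):
1. the bolt of the yellow-lidded bin is drawn back while its lid is still shut (value of joint bolt above 0.022 m and value of joint lid below 0.012 m), for 0.2 s.
2. the yellow lid is slid open with the bolt still drawn (value of joint bolt above 0.022 m and value of joint lid above 0.075 m), for 0.2 s.
At the end, for the whole second after the job is handed in: The yellow-lidded bin's bolt is drawn at least 22 of its 32 mm, its lid is open at least 75 of its 90 mm and at rest, and the robot has let go (all of step 2 and velocity of joint lid between -0.01 and 0.01 m/s); the robot touches nothing.
It fails at once if the blue-lidded bin's bolt is moved by more than 8 mm (distance of blue_bolt from where it was at the start of the episode above 0.008 m).
It also fails if it takes over 42 s, if anything falls off the work surface, if the arm or the gripper's body presses on something with over 40 N, if the wrist force passes 120 N, or if a joint passes its speed limit or range.

ROBOT

A 6-joint arm with a two-finger parallel gripper is mounted at the origin on the work surface. World frame = base frame: x ahead of the robot, y to its left, z up, the work surface at z = 0. Lengths are in m, angles in rad, forces in N, time in s.
With the tool pointing down it reaches from about 0.35 to 0.775 m from the base axis. Payload 7.3 kg.
Tool frame: the origin (TCP) lies on the centre line of the jaws, within the pads' length; the fingertips stand 17 mm ahead of it and the grasp point (between the pads) lies 2 mm behind it (robot.tcp_to_tips is the distance from the TCP to the fingertips, in m); z points along the fingers, y is the line along which they close (so a half turn about z gives the same grasp; the last joint's range is limited). The gripper opens to 92 mm and grips with 3 to 60 N. Pads are 19 mm wide; open, the fingers measure 130 mm over their backs; the gripper's body (75 mm by 190 mm) begins 47 mm behind the grasp point.
Start: joints at [1.161, 0.342, 1.524, -0, 1.275, -0.146], TCP at [0.137, 0.507, 0.244] pointing down, gripper open.
Joint ranges: [-2.53, 2.53], [-0.77, 2.02], [0.04, 2.7], [-1, 4.14], [0.28, 2.66], [-3.11, 3.11]. Speed limits (rad/s): [2.57, 2.57, 3.14, 3.14, 3.14, 3.14].

INTERFACE

Orientations are given as [roll, pitch, yaw] about the fixed x, y, z axes, in that order (R = Rz(yaw) Ry(pitch) Rx(roll)).
In Python, from cell import robot gives the robot as it stands. The module is installed in compiled form; this text tells all that it offers.
- The arm moves only by the tool carry_out, never from a script. Its argument "commands" is a list of rows, each a list of 3 entries, a list of its own where there are three numbers: the shift along the tool's x, y, z in m, then the turn about the tool's z in rad, then the opening, from 0 (shut) to 1 (fully open). In form: [[[dx, dy, dz], yaw, claw], ...]. A call has 1 to 20 rows; each row shifts and turns the commanded pose from where the row before left it, along the tool's axes as they then stand; what a row does not reach is not made up. A row lasts 1/8 s, in which the tool goes at most 62.5 mm and 10.7 degrees, less where a joint would pass 70% of its speed; a pose out of reach is approached as far as the arm can. A call is refused whole if a number of a shift passes 0.0625 or a number of a turn 0.188, either way. A call with a gripper value outside its range is refused whole. The fingers move at their own pace and stop on an object; "newtons" is the grip in N (left out, the last holds). Time passes only in rows, so rows that do not move let the fingers close. It gives the time, the measured TCP pose, the force, the opening and the grip force at its end, in the units of the state.
- robot.observe(): the state, without advancing time (a new reading comes with each control period).
- robot.read_camera(name): name is "side" or "top" or "wrist"; returns a dict with "pixels" (480x640x3 uint8, red, green, blue), "fx", "fy", "cx", "cy" (pixels), "view" (4x4, takes a point from world to camera coordinates); the wrist camera has in their place "T_tool_cam" (4x4, takes a point from camera to tool coordinates, whose origin is the TCP and whose axes are the flange's). Camera axes: x right, y up, looking along -z (the intrinsics and any distortion apply to the point x, -y, -z); pixel columns grow to the right and rows downward; lengths in m; the calibration is good to about 2 mm. A picture is of the moment at which its call begins: read the wrist's pose just before it. There is no depth.
- robot.hand_in(): hands the job in; it is judged then, once.
Trained networks look in a picture, given as the dict that the camera call returned (one of the last four; its "shot" number tells which), for a name from the list of things; names that differ only in an ending like _2 or _b are one class to them, and where a whole thing is asked for, a point or a joint stands for the part that bears it (a point fixed in the world has none). Each returns a list of dicts, best first, with "p" (0 to 1); they miss things now and then, are a little off and sometimes report something else, mostly with a low value. They report only what shows in the picture. A call takes as long as a camera call.
- robot.find_in(picture, name): "at" ([column, row] in pixels, amid what is visible of it).
- robot.tip_of(picture, name): "at" ([column, row] in pixels: a listed point, or the origin of a listed thing).
The state is a dict: "time": time; "qpos": joint angles; "qvel": joint speeds; "joint_efforts": joint torques, N m; "tool_pos": TCP position; "tool_rot": TCP orientation; "contact_force": force on the tool from outside, world axes, zero at the start; "torque": the same for the moment, N m; "opening": finger opening in m; "grip_force": force on a finger pad.
Only numpy, scipy, OpenCV 4.12 (cv2) and the standard library are available. Lean on these libraries where they do the work, as an engineer would, in place of code of your own. Each camera call takes 0.05 s, during which the arm holds its last target. There are 200 camera calls.

## Working session

There is one attempt and no reset: what is moved stays moved. The work goes in short steps, Python scripts to look and compute and a tool call to move; the robot and the scene stay as the last step left them, time stands still between calls to the robot, and variables do not carry over. Pictures are saved under pics/ and viewed, at most 10 in all, crops included, and the job is handed in when it is done.

Besides the shell and the picture viewer there is one more tool, called after "Call:" by a JSON object that holds its "method" and its "body". carry_out: Moves the arm, as the interface text tells. Its arguments: {"type":"object","properties":{"commands":{"type":"array"},"newtons":{"type":"number"}},"required":["commands"]}

```bash
mkdir -p pics; python3 - <<'E'
from cell import robot
import cv2
s=robot.observe(); print(s['time'],s['tool_pos'],s['tool_rot'],s['opening'])
for n in ['top','side']:
    p=robot.read_camera(n); cv2.imwrite(f'pics/{n}.png',p['pixels'][:,:,::-1])
    print(n,p['fx'],p['fy'],p['cx'],p['cy'],p['view'].round(4).tolist(),[k for k in p])
    for t in ['bin','bolt','lid','blue_bolt']:
        print(t,[(d['at'],round(d['p'],2)) for d in robot.find_in(p,t)[:3]],[(d['at'],round(d['p'],2)) for d in robot.tip_of(p,t)[:3]])
E
```

```text
0.0 [0.13671781 0.50649022 0.24303722] [-3.14006744e+00 -2.32484084e-04  2.87779469e+00] 0.09219088604078149
top 599.3211416987551 599.3211416987551 320.61977980939366 242.8909085659015 [[0.0081, -0.9992, 0.0388, 0.0095], [0.9883, 0.014, 0.1518, -0.5288], [-0.1522, 0.0371, 0.9877, -0.9599], [0.0, 0.0, 0.0, 1.0]] ['pixels', 'fx', 'fy', 'cx', 'cy', 'view', 'shot']
bin [([446.8, 240.5], 0.91)] [([445.9, 240.9], 0.86)]Traceback (most recent call last):
  File "<stdin>", line 8, in <module>
ValueError: it knows: bin, blue_bolt
```

View pics/top.png

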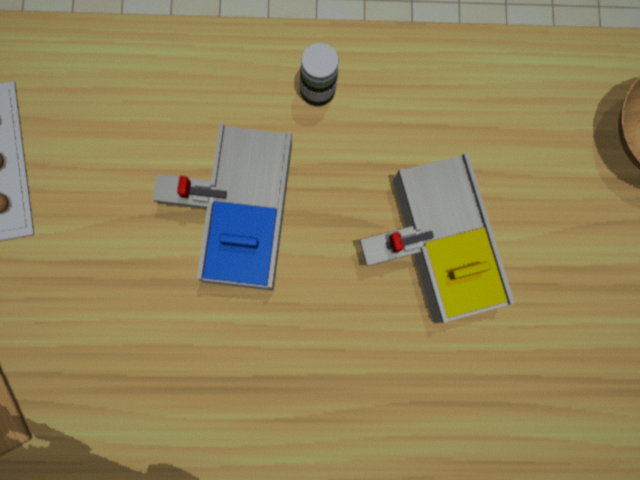

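The top view shows the blue-lidded bin at the left (knob at 184,186) and the yellow-lidded bin at the right (knob about 397,241; grip about 468,270), turned so that its bolt side is the image's left. I'll measure the yellow bin now.

```bash
cat > h.py <<'E'
import numpy as np, cv2
def ray(p,uv,z):
    V=p['view'];R=V[:3,:3];c=-R.T@V[:3,3]
    d=R.T@np.array([(uv[0]-p['cx'])/p['fx'],-(uv[1]-p['cy'])/p['fy'],-1])
    return c+d*(z-c[2])/d[2]
def proj(p,X):
    q=p['view'][:3,:3]@X+p['view'][:3,3]
    return np.array([p['cx']+p['fx']*q[0]/-q[2],p['cy']-p['fy']*q[1]/-q[2]])
E
python3 - <<'E'
from cell import robot
from h import *
from scipy.optimize import least_squares
p=robot.read_camera('top'); im=p['pixels']
h=cv2.cvtColor(im,cv2.COLOR_RGB2HSV)
ym=cv2.inRange(h,(24,180,90),(33,255,255)); ym[:, :350]=0
ym=cv2.morphologyEx(ym,cv2.MORPH_OPEN,np.ones((3,3)))
n,l,st,ce=cv2.connectedComponentsWithStats(ym); k=1+np.argmax(st[1:,4]); print(st[k])
cnt=max(cv2.findContours((l==k).astype('u1'),0,1)[0],key=cv2.contourArea)
rc=cv2.boxPoints(cv2.minAreaRect(cnt))
W=np.array([ray(p,c,.067)[:2] for c in rc]); print(W.round(4).tolist(),[np.linalg.norm(W[i]-W[i-1]).round(4) for i in range(4)])
rm=cv2.inRange(h,(0,150,60),(8,255,255))|cv2.inRange(h,(172,150,60),(180,255,255))
n,l2,st,ce=cv2.connectedComponentsWithStats(rm)
for i in range(1,n):
    if st[i,4]>40: print('red',st[i],ce[i],ray(p,ce[i],.09).round(4))
e=[W[i]-W[i-1] for i in range(4)]
L=max(e,key=np.linalg.norm); yaw=np.arctan(L[1]/L[0]); c=W.mean(0); print('lid centre',c,'yaw',yaw)
for t in ['bin','blue_bolt']:
    print(t,[(d['at'],round(d['p'],2),ray(p,d['at'],0 if t=='bin' else .061).round(3).tolist()) for d in robot.tip_of(p,t)[:3]])
ux=np.array([np.cos(yaw),np.sin(yaw)]);uy=np.array([-ux[1],ux[0]])
o=c+.064*ux
print('bin origin(lid0)',o)
o3=lambda x,y,z:np.append(o+x*ux+y*uy,z)
big=cv2.resize(im[130:350,330:550],None,fx=3,fy=3,interpolation=cv2.INTER_CUBIC)[:,:,::-1].copy()
def draw(pts,col): cv2.polylines(big,[np.int32([(proj(p,o3(*q))-[330,130])*3 for q in pts])],True,col,1)
draw([(x,y,.067) for x,y in [(-.128,-.052),(0,-.052),(0,.052),(-.128,.052)]],(255,0,0))
draw([(x,y,.101) for x,y in [(-.071,-.03),(-.057,-.03),(-.057,.03),(-.071,.03)]],(255,0,255))
draw([(x,y,.102) for x,y in [(-.003,.089),(.027,.089),(.027,.103),(-.003,.103)]],(0,255,0))
draw([(x,y,.06) for x,y in [(-.13,-.06),(.13,-.06),(.13,.06),(-.13,.06)]],(255,255,0))
cv2.imwrite('pics/fit.png',cv2.resize(big,(590,590)))
E
```

```text
[ 426  228   81   89 4696]
[[0.5271, -0.1549], [0.558, -0.2538], [0.4345, -0.2864], [0.4052, -0.189]] [np.float64(0.1265), np.float64(0.1036), np.float64(0.1276), np.float64(0.1017)]
red [178 176  10  21 164] [182.59756098 185.40243902] [0.6105 0.2381 0.09  ]
red [391 232  13  20 161] [397.         241.40372671] [ 0.5251 -0.1045  0.09  ]
lid centre [ 0.48120157 -0.22105423] yaw 0.2583628767273133
bin [([442.9, 240.8], 0.89, [0.542, -0.2, 0.0])]
blue_bolt [([186.8, 190.3], 0.59, [0.61, 0.237, 0.061])]
bin origin(lid0) [ 0.54307739 -0.20470235]
```

View pics/fit.png

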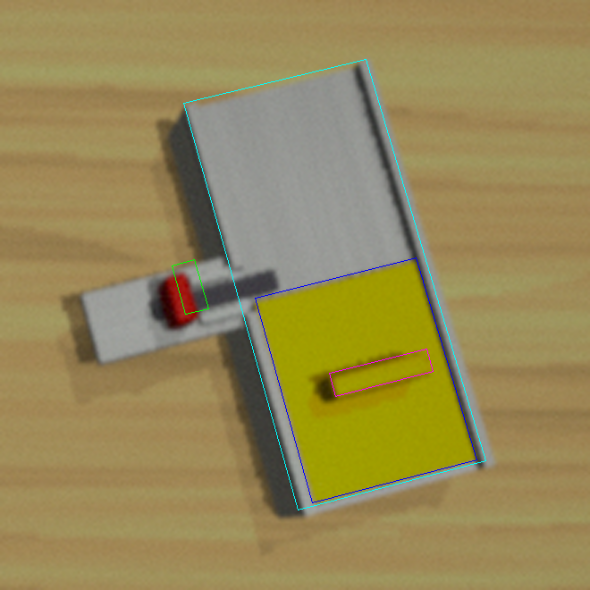

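Fit: bin at about (0.540, -0.205), yaw 0.258. The knob (drawn about 5 mm) is at (0.525, -0.1045). The image shows the real knob at about (178,300) in the crop, a bit toward -x/+y of the joint-0 outline, which agrees with a lid opened by about 3 mm.

Call:
{"method": "carry_out", "body": {"commands": [[[0,0,0],-0.174,1],[[0,0,0],-0.174,1],[[0,0,0],-0.174,1],[[-0.0156,-0.0493,0],0,0.6],[[-0.0156,-0.0493,0],0,0.6],[[-0.0156,-0.0493,0],0,0.6],[[-0.0156,-0.0493,0],0,0.6],[[-0.0156,-0.0493,0],0,0.6],[[-0.0156,-0.0493,0],0,0.6],[[-0.0156,-0.0493,0],0,0.6],[[-0.0156,-0.0493,0],0,0.6],[[-0.0156,-0.0493,0],0,0.6],[[-0.0156,-0.0493,0],0,0.6],[[-0.0156,-0.0493,0],0,0.6],[[-0.0156,-0.0493,0],0,0.6],[[-0.0156,-0.0493,0],0,0.6],[[-0.0156,-0.0493,0],0,0.6],[[0,0,0.03],0,0.6],[[0,0,0],0,0.6]]}}

```text
time: 2.72
tool_pos: [0.523, -0.1047, 0.2116]
tool_rot: [3.138, -0.004, -2.884]
contact_force: [-0.3, 0.6, 0.7]
opening: 0.0551
grip_force: 0.0
```

```bash
python3 - <<'E'
from cell import robot
from h import *
from scipy.spatial.transform import Rotation as Ro
s=robot.observe(); print(s['time'],s['tool_pos'],s['tool_rot'],s['opening'],s['qpos'])
p=robot.read_camera('wrist'); im=p['pixels']; cv2.imwrite('pics/w1.png',im[:,:,::-1])
T=np.eye(4);T[:3,:3]=Ro.from_euler('xyz',s['tool_rot']).as_matrix();T[:3,3]=s['tool_pos']
p['view']=np.linalg.inv(T@p['T_tool_cam'])
h=cv2.cvtColor(im,cv2.COLOR_RGB2HSV)
rm=cv2.inRange(h,(0,150,60),(8,255,255))|cv2.inRange(h,(172,150,60),(180,255,255))
n,l2,st,ce=cv2.connectedComponentsWithStats(rm)
for i in range(1,n):
    if st[i,4]>100: print('red',st[i],ce[i],ray(p,ce[i],.1).round(4),ray(p,ce[i],.085).round(4))
E
```

```text
2.725 [ 0.52298331 -0.10465272  0.21159605] [ 3.13834752 -0.00437791 -2.88431865] 0.05509189136390545 [-3.41360193e-01  3.87825039e-01  1.54767292e+00  2.28406189e-04
  1.21153999e+00 -2.16950431e+00]
red [ 316  213   22   55 1049] [326.22688275 241.01239276] [ 0.5216 -0.102   0.1   ] [ 0.5263 -0.1007  0.085 ]
```

View pics/w1.png

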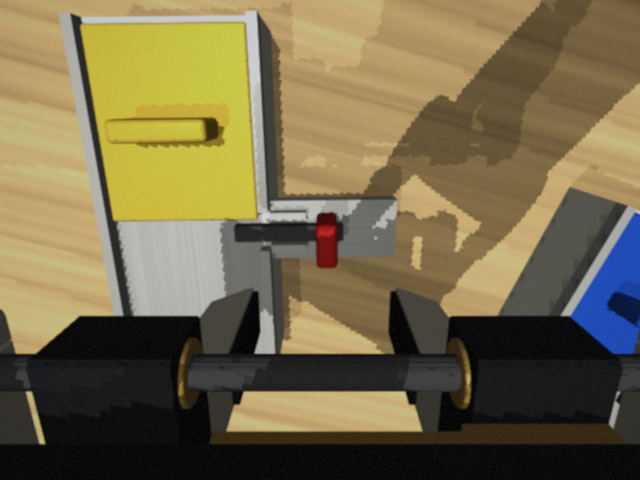

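The wrist view shows the red knob at (326,241), in line with the jaws' centre and clear of both fingers. Its position, about (0.523, -0.102), agrees with the first measurement. I'll descend, grip and draw the bolt.

Call:
{"method": "carry_out", "body": {"commands": [[[0,0.002,0.03],0,0.6],[[0,0,0.03],0,0.6],[[0,0,0.03],0,0.6],[[0,0,0.027],0,0.6],[[0,0,0],0,0.6],[[0,0,0],0,0],[[0,0,0],0,0],[[0,0,0],0,0],[[0,0,0],0,0],[[0,0,0],0,0]], "newtons": 20}}

```text
time: 4.03
tool_pos: [0.5239, -0.1027, 0.097]
tool_rot: [-3.142, 0.0, -2.883]
contact_force: [-0.9, 0.9, 2.2]
opening: 0.0135
grip_force: 20.0
```

Call:
{"method": "carry_out", "body": {"commands": [[[0,0.006,0],0,0],[[0,0.006,0],0,0],[[0,0.006,0],0,0],[[0,0.005,0],0,0],[[0,0.003,0],0,0],[[0,0.002,0],0,0],[[0,0,0],0,0],[[0,0,0],0,0],[[0,0,0],0,0]]}}

```text
time: 5.15
tool_pos: [0.5166, -0.0762, 0.0969]
tool_rot: [-3.14, -0.0, -2.883]
contact_force: [-2.7, -5.8, 5.2]
opening: 0.0133
grip_force: 20.0
```

Call:
{"method": "carry_out", "body": {"commands": [[[0,0,0],0,0.5],[[0,0,0],0,0.5],[[0,0,0],0,0.5],[[0,0,-0.03],0,0.5],[[0,0,-0.04],0,0.5],[[0,0,-0.04],0,0.5],[[0.024,-0.043,0],0,0.5],[[0.024,-0.043,0],0,0.5],[[0.024,-0.044,0],0,0.5],[[0,0,0],0.1745,0.5],[[0,0,0],0.1745,0.5],[[0,0,0],0.1745,0.5],[[0,0,0],0.1745,0.5],[[0,0,0],0.1745,0.5],[[0,0,0],0.1745,0.5],[[0,0,0],0.1745,0.5],[[0,0,0],0.1745,0.5],[[0,0,0],0.1745,0.5],[[0,0,0],0,0.5]]}}

```text
time: 7.52
tool_pos: [0.4802, -0.2195, 0.2065]
tool_rot: [-3.142, -0.0, 1.831]
contact_force: [-0.3, 0.7, 0.9]
opening: 0.0459
grip_force: 0.0
```

```bash
python3 - <<'E'
from cell import robot
from h import *
from scipy.spatial.transform import Rotation as Ro
s=robot.observe(); print(s['time'],s['tool_pos'],s['tool_rot'],s['opening'],s['contact_force'])
p=robot.read_camera('wrist'); im=p['pixels'].copy()
T=np.eye(4);T[:3,:3]=Ro.from_euler('xyz',s['tool_rot']).as_matrix();T[:3,3]=s['tool_pos']
p['view']=np.linalg.inv(T@p['T_tool_cam'])
o=np.array([.540,-.205]);a=.258;ux=np.array([np.cos(a),np.sin(a)]);uy=np.array([-ux[1],ux[0]])
for x,y,J in [(-.061,0,(.007,.03)),(.012,.128,(.015,.007))]:
    pts=[proj(p,np.append(o+(x+i*J[0])*ux+(y+j*J[1])*uy,.101)) for i,j in [(1,1),(1,-1),(-1,-1),(-1,1)]]
    cv2.polylines(im,[np.int32(pts)],True,(0,255,0),1)
cv2.imwrite('pics/w2.png',im[:,:,::-1])
E
```

```text
7.525 [ 0.4801993  -0.21952131  0.20652475] [-3.14158053e+00 -4.61998719e-04  1.83098449e+00] 0.04590555094791479 [-0.27062282  0.66732069  0.88014545]
```

View pics/w2.png

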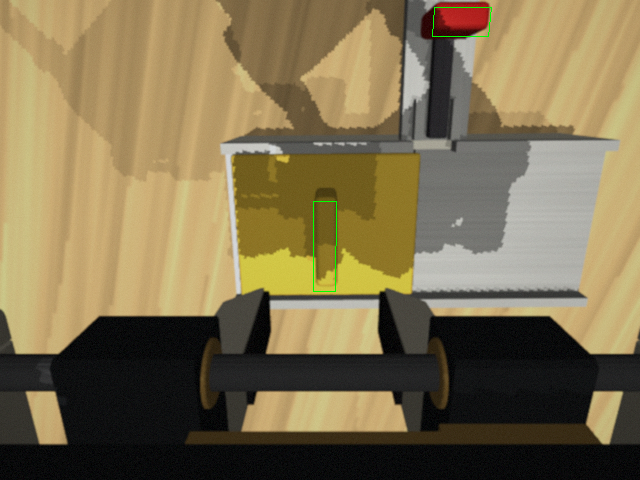

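The wrist view shows the bolt drawn (knob at 462,18, on the predicted outline, and the tongue withdrawn past the lid's edge). The yellow grip at (325,240) matches its prediction. I'll descend and grip.

Call:
{"method": "carry_out", "body": {"commands": [[[0,0,0.03],0,0.5],[[0,0,0.03],0,0.5],[[0,0,0.03],0,0.5],[[0,0,0.02],0,0.5],[[0,0,0],0,0.5],[[0,0,0],0,0],[[0,0,0],0,0],[[0,0,0],0,0],[[0,0,0],0,0]], "newtons": 20}}

```text
time: 8.7
tool_pos: [0.4806, -0.2199, 0.0973]
tool_rot: [3.141, 0.001, 1.83]
contact_force: [0.9, 0.4, 3.1]
opening: 0.0139
grip_force: 20.0
```

Call:
{"method": "carry_out", "body": {"commands": [[[0,0.008,0],0,0],[[0,0.012,0],0,0],[[0,0.012,0],0,0],[[0,0.012,0],0,0],[[0,0.012,0],0,0],[[0,0.012,0],0,0],[[0,0.01,0],0,0],[[0,0.006,0],0,0],[[0,0.004,0],0,0],[[0,0,0],0,0],[[0,0,0],0,0],[[0,0,0],0,0]]}}

```text
time: 10.2
tool_pos: [0.5659, -0.1965, 0.0973]
tool_rot: [3.141, -0.0, 1.83]
contact_force: [-1.2, 2.4, 6.3]
opening: 0.0139
grip_force: 20.0
```

Call:
{"method": "carry_out", "body": {"commands": [[[0,0.002,0],0,0],[[0,0.001,0],0,0],[[0,0,0],0,0],[[0,0,0],0,0]]}}

```text
time: 10.7
tool_pos: [0.566, -0.1964, 0.0972]
tool_rot: [-3.136, -0.002, 1.83]
contact_force: [-12.8, -1.1, 11.5]
opening: 0.0138
grip_force: 20.0
```

Call:
{"method": "carry_out", "body": {"commands": [[[0,0,0],0,0.5],[[0,0,0],0,0.5],[[0,0,0],0,0.5],[[0,0,-0.03],0,0.5],[[0,0,-0.04],0,0.5],[[0,0,-0.05],0,0.5],[[0,-0.05,-0.03],0,0.5],[[0,-0.06,0],0,0.5],[[0,-0.06,0],0,0.5],[[0,0,0],0,0.5]]}}

```text
time: 11.95
tool_pos: [0.401, -0.2403, 0.247]
tool_rot: [-3.141, -0.0, 1.826]
contact_force: [-0.2, -0.2, 0.8]
opening: 0.0459
grip_force: 0.0
```

```bash
python3 - <<'E'
from cell import robot
import cv2
p=robot.read_camera('top'); cv2.imwrite('pics/end.png',p['pixels'][:,:,::-1])
E
```

```text
(no output)
```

View pics/end.png

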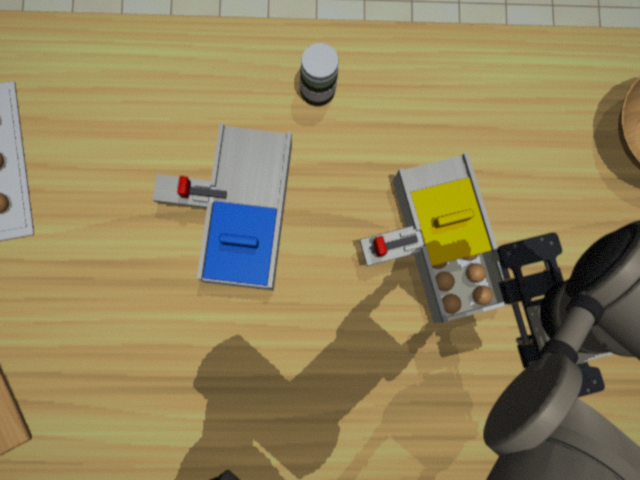

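The picture shows the yellow lid fully open (grip at 453,218) with the dough balls showing around (465,285). The bolt is drawn back (knob at 380,246), the blue bin is unchanged, and the arm is clear.

```bash
python3 -c "
from cell import robot
print(robot.hand_in())"
```

```text
the job is handed in; nothing more can be done
None
```

I drew the yellow bin's bolt back to its stop, slid its lid fully open and left the blue bin's bolt untouched; the job was handed in at about 12 s with the arm clear, and no verdict came back.

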